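# Open the rice cooker and hold up the steamer basket

### The job

The corn in the rice cooker is done. Fold the cooker's lid back on its hinge until it stands upright, then take the steamer basket by the black grip of its bail, lift it straight up until its feet are well clear of the cooker's rim, and finish while holding it there over the pot, level and still, so that I can slide a plate underneath. Keep all three corn rounds in the basket and leave the mug, the jar and the plate where they are.

Things in the scene. Friction and masses are not known exactly. Their poses are not given: they have to be found in the camera images.
- cooker: Small white round rice cooker, 184 mm across and 125 mm high to its rim (lid apart), heavy and does not move. Origin at the centre of its underside, z up; its front (black control panel, red lid handle) faces its own -x, the lid's hinge is at its +x. Open pot inside: steel, 153 mm across, its floor 30 mm above the origin.
- lid (a joint): Angle of the cooker's white domed lid about the level hinge at its back (axis along the cooker's y): 0 = shut on the rim, grows as it folds up and back, 1.57 rad = upright, stop at 1.75. It starts shut or ajar. Stiff hinge: the lid stays where it is left; moving it takes 2 to 5 N at its handle. Lid 184 mm across, 40 mm high, 300 g.
- lid_hinge (a point): Point on the lid's hinge axis, at the middle: 100 mm behind the cooker's centre (its +x), 125 mm above the counter.
- lid_grip (a point): Middle of the free part of the lid's black handle, a flat tab 30 mm wide (along the cooker's y), 14 mm thick, that sticks out 38 mm from the lid's front edge. The point is 22 mm out from that edge, 214 mm from the hinge axis along the lid, 12 mm above the plane of its lower edge, and turns with the lid. It can be pinched by its two sides from above and swung round the hinge.
- basket: Loose round steel steamer basket, 136 mm across its lip, about 240 g (405 g with the corn), standing on three 15 mm feet on the floor of the pot with about 8 mm free all round. Origin at the centre of the underside of its feet, z up when level. Inner floor 19 mm, lip 56 mm above the origin. A fixed wire bail arches over it in its y-z plane.
- basket_grip (a point): Centre of the black grip at the top of the basket's bail, 100 mm above the basket's origin, on its axis: a straight bar 56 mm long along the basket's y, 12 mm thick along its x, 16 mm high. With the basket in the pot it is 130 mm above the counter.
- corn0: Loose round of yellow corn on the cob standing on end in the basket, 38 mm across, 36 mm high, about 55 g. Origin at the centre of its underside.
- corn1: Loose round of yellow corn on the cob standing on end in the basket, 38 mm across, 36 mm high, about 55 g. Origin at the centre of its underside.
- corn2: Loose round of yellow corn on the cob standing on end in the basket, 38 mm across, 36 mm high, about 55 g. Origin at the centre of its underside.
- mug: Blue mug standing on the counter, 80 mm across, 92 mm high, not part of the job. Origin at the centre of its underside.
- jar: Amber spice jar with a red cap on the counter, 48 mm across, 100 mm high, not part of the job. Origin at the centre of its underside.
- plate: White plate lying on the counter, 160 mm across, 18 mm high, not part of the job. Origin at the centre of its underside.
There are look-alikes about, which are no part of the job. Leave any orange, red or turquoise look-alike of the basket alone.

How it is judged:
By the outcome, as a careful person would: the job done as asked, in the order asked, and still so for the second after the job is handed in, while the arm keeps its last pose, push and grip.
It also fails if it takes over 58 s, if anything falls off the work surface, if the arm or the gripper's body presses on something with over 40 N, if the wrist force passes 120 N, or if a joint passes its speed limit or range.

### The arm

A 6-joint arm with a two-finger parallel gripper is mounted at the origin on the work surface. World frame = base frame: x ahead of the robot, y to its left, z up, the work surface at z = 0. Lengths are in m, angles in rad, forces in N, time in s.
With the tool pointing down it reaches from about 0.3 to 0.775 m from the base axis. Payload 14.6 kg.
Tool frame: the origin (TCP) lies between the finger pads, 19 mm behind the fingertips; this is the grasp point; z points along the fingers, y is the line along which they close (so a half turn about z gives the same grasp; the last joint's range is limited). The gripper opens to 85 mm and grips with 20 to 120 N. Pads are 22 mm wide; open, the fingers measure 114 mm over their backs; the gripper's body (76 mm by 85 mm) begins 54 mm behind the grasp point. The pads swing forward as they close: fully open they stand 13 mm farther back than shut.
Start: joints at [-1.369, 0.3, 1.521, -0, 1.321, -0.067], TCP at [0.146, -0.53, 0.25] pointing down, gripper open.
Joint ranges: [-3.03, 3.03], [-0.79, 2.21], [0.23, 2.52], [-1.04, 4.18], [0, 3.07], [-2.55, 2.55]. Speed limits (rad/s): [2.22, 2.22, 2.57, 3.14, 3.14, 3.14].

### API

Orientations are given as a rotation vector (axis times angle).
In Python, from plant import r gives the robot as it stands. The module is installed in compiled form; this text tells all that it offers.
- The arm moves only by the tool drive_tool, never from a script. Its argument "commands" is a list of rows, each an object of numbers: "x", "y", "z": the shift along the tool's x, y, z in cm; "wx", "wy", "wz": the turn, a rotation vector about the tool's x, y, z in degrees; "claw": the gripper's target within -1 to 1 (fully open at 1, half-way at 0, shut at -1). In form: [{"x": .., "y": .., "z": .., "wx": .., "wy": .., "wz": .., "claw": ..}, ...]. A call has exactly 5 rows; each row is the pose to reach, as a shift and turn from the pose commanded when the call began, along the tool's axes at that moment; what a row does not reach only later rows make up. A row lasts 1/8 s, in which the tool goes at most 62.5 mm and 10.7 degrees, less where a joint would pass 70% of its speed; a pose out of reach is approached as far as the arm can. A call with a gripper value outside its range is refused whole. The fingers move at their own pace and stop on an object; "grip_force" is the grip in N (left out, the last holds). Time passes only in rows, so rows that repeat a pose let the fingers close, or fill a call up. It gives the time, the measured TCP pose, the force, the opening and the grip force at its end, in the units of the state.
- r.sense(): the state, without advancing time (a new reading comes with each control period).
- r.get_image(name): name is "scene" or "top"; returns a dict with "image" (400x640x3 uint8, red, green, blue), "depth" (400x640 float32, m along the optical axis (not along the pixel's ray), 0 where there is no reading), "fx", "fy", "cx", "cy" (pixels), "k1" (the pictures are not rectified: a ray, as slopes to the right and down, at radius r is drawn at 1 + k1 r^2 times it, then the intrinsics apply), "extrinsics" (4x4, takes a point from world to camera coordinates). Camera axes: x right, y down, z forward; pixel columns grow to the right and rows downward; lengths in m; the calibration is good to about 2 mm. A picture is of the moment at which its call begins.
- r.job_done(): hands the job in; it is judged then, once.
The state is a dict: "time": time; "joint_positions": joint angles; "dq": joint speeds; "joint_efforts": joint torques, N m; "ee_pos": TCP position; "orientation": TCP orientation; "contact_force": force on the tool from outside, world axes, zero at the start; "ft_torque": the same for the moment, N m; "finger_gap": opening from 0.0 (shut) to 1.0 (fully open); "grip_force": force on a finger pad.
Only numpy, scipy, OpenCV 4.12 (cv2) and the standard library are available. Lean on these libraries where they do the work, as an engineer would, in place of code of your own. Each camera call takes 0.05 s, during which the arm holds its last target. There are 200 camera calls.

## Working session

There is one attempt and no reset: what is moved stays moved. The work goes in short steps, Python scripts to look and compute and a tool call to move; the robot and the scene stay as the last step left them, time stands still between calls to the robot, and variables do not carry over. Pictures are saved under pics/ and viewed, at most 10 in all, crops included, and the job is handed in when it is done.

Besides the shell and the picture viewer there is one more tool, called after "Call:" by a JSON object that holds its "name" and its "arguments". drive_tool: Moves the arm, as the interface text tells. Its arguments: {"type":"object","properties":{"commands":{"type":"array"},"grip_force":{"type":"number"}},"required":["commands"]}

```bash
mkdir -p pics; cat > h.py <<'E'
import numpy as np, cv2, pickle
from plant import r
def grab(n):
    d=r.get_image(n); pickle.dump(d,open(f'{n}.pkl','wb')); return d
def load(n): return pickle.load(open(f'{n}.pkl','rb'))
def world(d,u,v,z=None):
    """pixel -> world, via depth (or on plane z)"""
    K=np.array([[d['fx'],0,d['cx']],[0,d['fy'],d['cy']],[0,0,1.]])
    p=cv2.undistortPoints(np.array([[[u,v]]],float),K,np.array([d['k1'],0,0,0.]))[0,0]
    T=np.linalg.inv(d['extrinsics']); ray=T[:3,:3]@np.array([p[0],p[1],1]); o=T[:3,3]
    s=d['depth'][int(round(v)),int(round(u))] if z is None else (z-o[2])/ray[2]
    return o+s*ray
E
python3 - <<'E'
from h import *
for n in('scene','top'):
    d=grab(n); cv2.imwrite(f'pics/{n}0.png',d['image'][...,::-1]); print(n,d['fx'],d['k1'],np.round(np.linalg.inv(d['extrinsics']),3).tolist())
print(r.sense())
E
```

```text
scene 364.00458814173373 -0.05575191320275054 [[0.571, -0.7, 0.429, 0.174], [-0.821, -0.488, 0.296, -0.272], [0.002, -0.521, -0.853, 0.863], [0.0, 0.0, 0.0, 1.0]]
top 503.9237849791116 -0.12417809622804733 [[0.005, -0.994, 0.105, 0.363], [-1.0, -0.005, -0.002, -0.002], [0.002, -0.105, -0.994, 1.58], [0.0, 0.0, 0.0, 1.0]]
{'time': 0.1, 'joint_positions': array([-1.36860130e+00,  3.00451704e-01,  1.52148613e+00, -1.46728915e-05,
        1.32071638e+00, -6.65958665e-02]), 'dq': array([-0.00129906, -0.00089903, -0.00329238, -0.00109231, -0.0013449 ,
       -0.00065708]), 'joint_efforts': array([ 2.52169186e-03, -5.44377208e+01, -3.62371838e+01, -2.56438761e-05,
        3.05392001e-03,  2.95369659e-05]), 'ee_pos': array([ 0.14602122, -0.53007491,  0.24947212]), 'orientation': array([-3.11221402e+00, -4.20809756e-01,  1.35199637e-04]), 'contact_force': array([ 0.00741357,  0.01158612, -0.82219825]), 'ft_torque': array([ 0.02201348, -0.0196762 ,  0.01376233]), 'grip_force': 0.0, 'finger_gap': 1.0010499321793542}
```

View pics/scene0.png

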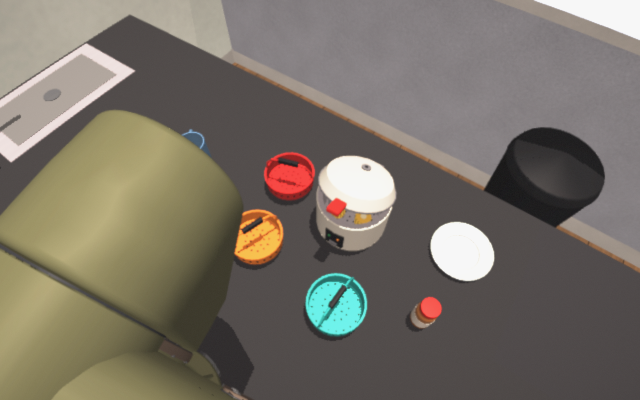

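View pics/top0.png

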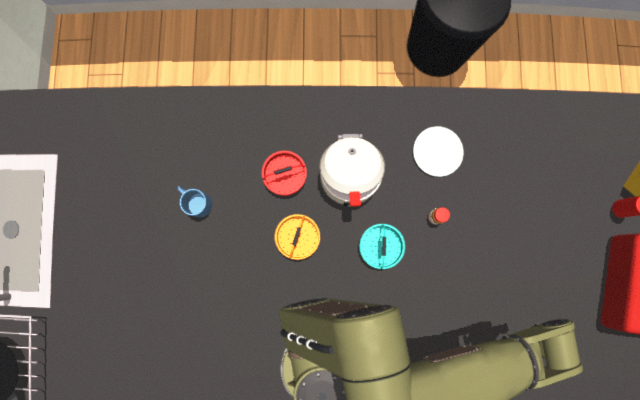

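The scene view shows the white cooker (355,200) with its lid ajar and a red tab at (336,208), with corn visible under the lid. The look-alike baskets are red (289,176), orange (256,237) and turquoise (336,304). None of these is the target, which is the steel basket inside the cooker. I'll confirm that in one crop and measure.

```bash
python3 - <<'E'
from h import *
s=load('scene');t=load('top')
a=cv2.resize(s['image'][145:255,295:410],None,fx=3.4,fy=3.4,interpolation=2)
b=cv2.resize(t['image'][125:235,295:410],None,fx=3.4,fy=3.4,interpolation=2)
cv2.imwrite('pics/crop0.png',np.hstack([a,b])[...,::-1])
for n,d in(('scene',s),('top',t)):
    hsv=cv2.cvtColor(d['image'],cv2.COLOR_RGB2HSV); m=(((hsv[...,0]<6)|(hsv[...,0]>174))&(hsv[...,1]>150)&(hsv[...,2]>90))
    box=(slice(195,218),slice(322,350)) if n=='scene' else (slice(188,208),slice(345,365))
    vv,uu=np.nonzero(m[box]); vv+=box[0].start; uu+=box[1].start
    P=np.array([world(d,u,v) for u,v in zip(uu,vv)]); print(n,uu.mean(),vv.mean(),len(uu),P.mean(0),P.min(0),P.max(0))
# point cloud of the cooker from top + scene
for n,d in(('scene',s),('top',t)):
    us,vs=(range(300,405),range(150,260)) if n=='scene' else (range(300,400),range(125,225))
    P=np.array([world(d,u,v) for v in vs for u in us]); np.save(n+'P.npy',P)
    hi=P[P[:,2]>.05]; print(n,hi.min(0),hi.max(0),hi[hi[:,2].argmax()])
for nm,(u,v) in dict(knob=(352,151),hingeL=(340,136),hingeR=(361,136)).items(): print(nm,world(t,u,v))
E
```

```text
scene 335.77142857142854 206.72857142857143 210 [ 0.50336297 -0.08970637  0.21488269] [ 0.4869888  -0.1029691   0.19231458] [ 0.52538064 -0.0752697   0.2215477 ]
top 354.62091503267976 199.01307189542484 153 [ 0.50406255 -0.08736078  0.21093518] [ 0.36271261 -0.12046346 -0.00828483] [ 0.52422922 -0.00185339  1.58048018]
scene [ 0.17384946 -0.27242745  0.05001743] [0.70479142 0.13187458 0.86344126] [ 0.17384946 -0.27242745  0.86344126]
top [ 0.36271261 -0.19549443  0.05038676] [0.70618431 0.07061944 1.58048018] [ 0.36271261 -0.00185339  1.58048018]
knob [ 0.6407089  -0.08121339  0.19588681]
hingeL [ 0.6985187  -0.04979265  0.13027959]
hingeR [ 0.70015428 -0.11194726  0.12514334]
```

View pics/crop0.png

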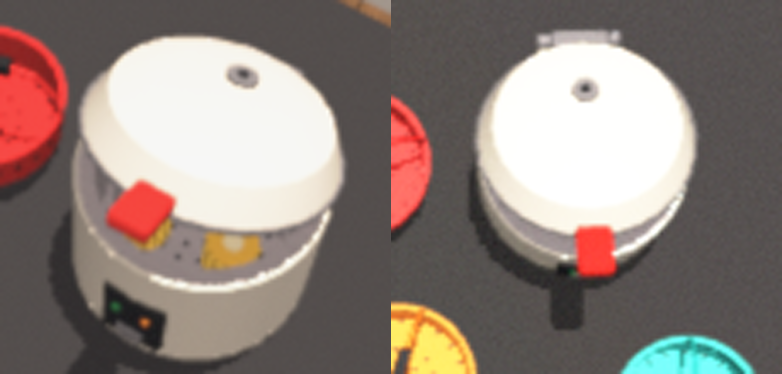

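The crop confirms it: the lid is ajar with its red tab at (336,207) in the scene view, and the steel basket with corn is inside the cooker. The coloured baskets stand elsewhere on the counter. From two views the tab centre is about (0.503, -0.0885, 0.208), the hinge about (0.699, -0.081, 0.125) and the lid angle about 20°. Next I work out the move above the tab.

```bash
cat >> h.py <<'E'
from scipy.spatial.transform import Rotation as Ro
def rel(targets, base=None):
    """targets: list of (pos, yaw_deg of tool x, tool pointing down, tilt_deg about cooker y); prints rows from the present pose"""
    s=r.sense(); p,R=(s['ee_pos'],Ro.from_rotvec(s['orientation'])) if base is None else base
    for pos,yaw,tilt in targets:
        Rt=Ro.from_euler('z',yaw,degrees=True)*Ro.from_euler('y',tilt,degrees=True)*Ro.from_euler('x',180,degrees=True)
        print(np.round(R.inv().apply(np.array(pos)-p)*100,2),np.round((R.inv()*Rt).as_rotvec(degrees=True),1))
E
python3 - <<'E'
from h import *
s=load('scene');t=load('top')
for n in ('scene','top'):
    P=np.load(n+'P.npy'); q=P[(abs(P[:,0]-.505)<.035)&(abs(P[:,1]+.0885)<.03)&(P[:,2]>.17)&(P[:,2]<.24)]
    print(n,np.median(q[q[:,0]<.52],0),q[:,0].min())
rel([((.502,-.0885,.30),2.2,0),((.502,-.0885,.21),2.2,0)])
E
```

```text
scene [ 0.50039599 -0.08903961  0.21545109] 0.4869887979297558
top [ 0.50335178 -0.08829916  0.21371539] 0.4870720558047983
[ 46.05 -33.12  -5.02] [-0.1  0.  13.2]
[ 46.05 -33.11   3.98] [-0.1  0.  13.2]
```

Call:
{"name": "drive_tool", "arguments": {"commands": [{"x":5,"y":-3,"z":-3,"wz":3,"claw":1},{"x":10,"y":-7,"z":-5,"wz":6,"claw":1},{"x":15,"y":-10.5,"z":-6,"wz":9,"claw":1},{"x":20,"y":-14.5,"z":-6,"wz":13.2,"claw":1},{"x":25,"y":-18,"z":-6,"wz":13.2,"claw":1}], "grip_force": 30}}

```text
invalid input
```

```bash
python3 -c "
from h import *
rel([((.502,-.0885,.31),2.2,0),((.502,-.0885,.21),2.2,0)])"
```

```text
[ 46.05 -33.12  -6.02] [-0.1  0.  13.2]
[ 46.05 -33.11   3.98] [-0.1  0.  13.2]
```

Call:
{"name": "drive_tool", "arguments": {"commands": [{"x":5,"y":-3,"z":-3,"wx":0,"wy":0,"wz":3,"claw":1},{"x":10,"y":-7,"z":-5,"wx":0,"wy":0,"wz":6,"claw":1},{"x":15,"y":-10.5,"z":-6,"wx":0,"wy":0,"wz":9,"claw":1},{"x":20,"y":-14.5,"z":-6,"wx":0,"wy":0,"wz":13.2,"claw":1},{"x":25,"y":-18,"z":-6,"wx":0,"wy":0,"wz":13.2,"claw":1}], "grip_force": 30}}

```text
time: 0.72
ee_pos: [0.3357, -0.2938, 0.3101]
orientation: [3.141, 0.058, 0.0]
contact_force: [1.4, -0.8, 0.1]
finger_gap: 0.998
grip_force: 0.0
```

```bash
python3 -c "
from h import *
rel([((.502,-.0885,.31),2.2,0),((.502,-.0885,.21),2.2,0)])"
```

```text
[ 1.737e+01 -1.990e+01  1.000e-02] [ 0.  -0.  -0.1]
[ 17.37 -19.9   10.01] [ 0.  -0.  -0.1]
```

Call:
{"name": "drive_tool", "arguments": {"commands": [{"x":4,"y":-4.5,"z":0,"wx":0,"wy":0,"wz":0,"claw":1},{"x":8,"y":-9,"z":0,"wx":0,"wy":0,"wz":0,"claw":1},{"x":12,"y":-13.5,"z":0,"wx":0,"wy":0,"wz":0,"claw":1},{"x":15.5,"y":-17.7,"z":0,"wx":0,"wy":0,"wz":0,"claw":1},{"x":17.1,"y":-19.5,"z":1,"wx":0,"wy":0,"wz":0,"claw":1}]}}

```text
time: 1.35
ee_pos: [0.4996, -0.0919, 0.2999]
orientation: [-3.141, -0.064, -0.001]
contact_force: [-0.1, -0.4, -0.1]
finger_gap: 1.007
grip_force: 0.0
```

```bash
python3 -c "
from h import *
d=grab('scene'); cv2.imwrite('pics/s1.png',cv2.resize(d['image'][120:270,260:440],None,fx=3,fy=3)[...,::-1])
rel([((.502,-.0885,.21),2.2,0)])"
```

```text
[ 0.23 -0.22  8.8 ] [-0.1  0.1  0.2]
```

View pics/s1.png

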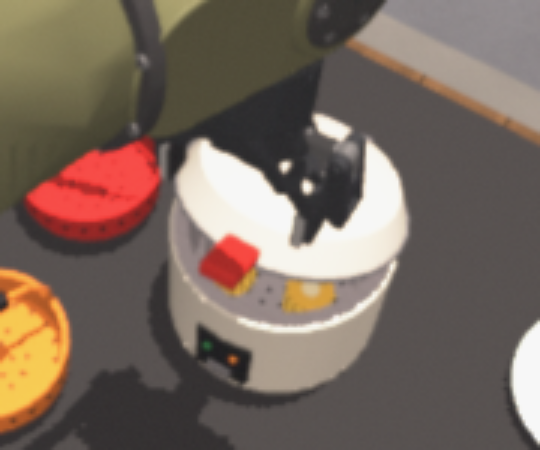

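The view shows the fingers above the tab, which is at crop (232,258). I descend and close.

Call:
{"name": "drive_tool", "arguments": {"commands": [{"x":0,"y":0,"z":3.5,"wx":0,"wy":0,"wz":0,"claw":1},{"x":0,"y":0,"z":7,"wx":0,"wy":0,"wz":0,"claw":1},{"x":0,"y":0,"z":9,"wx":0,"wy":0,"wz":0,"claw":1},{"x":0,"y":0,"z":9,"wx":0,"wy":0,"wz":0,"claw":0.2},{"x":0,"y":0,"z":9,"wx":0,"wy":0,"wz":0,"claw":-0.7}]}}

```text
time: 2.02
ee_pos: [0.4986, -0.0944, 0.2109]
orientation: [3.141, 0.06, 0.002]
contact_force: [-0.5, 0.8, 0.8]
finger_gap: 0.603
grip_force: 0.0
```

Call:
{"name": "drive_tool", "arguments": {"commands": [{"x":0,"y":0,"z":0,"wx":0,"wy":0,"wz":0,"claw":-0.8},{"x":0,"y":0,"z":0,"wx":0,"wy":0,"wz":0,"claw":-0.8},{"x":0,"y":0,"z":0,"wx":0,"wy":0,"wz":0,"claw":-0.8},{"x":0,"y":0,"z":0,"wx":0,"wy":0,"wz":0,"claw":-0.8},{"x":0,"y":0,"z":0,"wx":0,"wy":0,"wz":0,"claw":-0.8}]}}

```text
time: 2.65
ee_pos: [0.4974, -0.0881, 0.2101]
orientation: [-3.129, -0.065, 0.005]
contact_force: [-10.5, 53.0, 4.7]
finger_gap: 0.347
grip_force: 29.3
```

```bash
python3 -c "
from h import *
H=np.array([.699,-.081,.125]); b=(r.sense()['ee_pos'],Ro.from_rotvec(r.sense()['orientation']))
p=b[0]; d=p-H; rad=np.hypot(d[0],d[2]); a0=np.degrees(np.arctan2(d[2],-d[0])); print(p,rad,a0)
al=np.linspace(a0,95,16)
for k,a in enumerate(al):
    c=np.radians(a); L=rad*np.cos(c); y=p[1]+(rad*np.cos(np.radians(a0))-L)*.038
    rel([((H[0]-L,y,H[2]+rad*np.sin(c)),2.2,0)],b)"
```

```text
[ 0.49743271 -0.08805975  0.21008446] 0.2187892544725054 22.885310216557354
[-0. -0. -0.] [-0.7  0.2  0.2]
[ 0.78 -0.02 -1.66] [-0.7  0.2  0.2]
[ 1.7  -0.03 -3.25] [-0.7  0.2  0.2]
[ 2.74 -0.05 -4.76] [-0.7  0.2  0.2]
[ 3.91 -0.06 -6.18] [-0.7  0.2  0.2]
[ 5.2  -0.07 -7.49] [-0.7  0.2  0.2]
[ 6.59 -0.08 -8.69] [-0.7  0.2  0.2]
[ 8.07 -0.09 -9.77] [-0.7  0.2  0.2]
[  9.64  -0.09 -10.72] [-0.7  0.2  0.2]
[ 11.29  -0.1  -11.54] [-0.7  0.2  0.2]
[ 12.99  -0.1  -12.21] [-0.7  0.2  0.2]
[ 14.75  -0.1  -12.74] [-0.7  0.2  0.2]
[ 16.55  -0.1  -13.12] [-0.7  0.2  0.2]
[ 18.37  -0.09 -13.35] [-0.7  0.2  0.2]
[ 20.21  -0.09 -13.43] [-0.7  0.2  0.2]
[ 22.04  -0.08 -13.35] [-0.7  0.2  0.2]
```

Lateral load of 53 N comes from a ~6 mm y offset. I relieve it, then swing the arc.

Call:
{"name": "drive_tool", "arguments": {"commands": [{"x":0,"y":-0.3,"z":0,"wx":0,"wy":0,"wz":0,"claw":-0.8},{"x":0,"y":-0.6,"z":0,"wx":0,"wy":0,"wz":0,"claw":-0.8},{"x":0.4,"y":-0.6,"z":-0.8,"wx":0,"wy":0,"wz":0,"claw":-0.8},{"x":0.8,"y":-0.6,"z":-1.7,"wx":0,"wy":0,"wz":0,"claw":-0.8},{"x":1.7,"y":-0.6,"z":-3.2,"wx":0,"wy":0,"wz":0,"claw":-0.8}], "grip_force": 25}}

```text
time: 3.28
ee_pos: [0.5145, -0.0865, 0.2421]
orientation: [-3.139, -0.061, 0.004]
contact_force: [0.3, 7.2, -5.6]
finger_gap: 0.345
grip_force: 26.5
```

Call:
{"name": "drive_tool", "arguments": {"commands": [{"x":1.0,"y":0,"z":-1.5,"wx":0,"wy":0,"wz":0,"claw":-0.8},{"x":2.2,"y":0,"z":-2.9,"wx":0,"wy":0,"wz":0,"claw":-0.8},{"x":3.5,"y":0,"z":-4.2,"wx":0,"wy":0,"wz":0,"claw":-0.8},{"x":4.9,"y":0,"z":-5.4,"wx":0,"wy":0,"wz":0,"claw":-0.8},{"x":6.4,"y":0,"z":-6.5,"wx":0,"wy":0,"wz":0,"claw":-0.8}]}}

```text
time: 3.9
ee_pos: [0.579, -0.0835, 0.3076]
orientation: [-3.138, -0.063, 0.002]
contact_force: [-1.4, 10.3, -8.0]
finger_gap: 0.347
grip_force: 25.7
```

```bash
python3 -c "
from h import *
H=np.array([.699,-.081,.125]); p=r.sense()['ee_pos']; d=p-H; print(np.hypot(d[0],d[2]),np.degrees(np.arctan2(d[2],-d[0])))"
```

```text
0.2184396649064814 56.68881097879072
```

Call:
{"name": "drive_tool", "arguments": {"commands": [{"x":1.6,"y":-0.1,"z":-0.95,"wx":0,"wy":0,"wz":0,"claw":-0.8},{"x":3.2,"y":-0.2,"z":-1.8,"wx":0,"wy":0,"wz":0,"claw":-0.8},{"x":4.9,"y":-0.2,"z":-2.45,"wx":0,"wy":0,"wz":0,"claw":-0.8},{"x":6.7,"y":-0.2,"z":-3.0,"wx":0,"wy":0,"wz":0,"claw":-0.8},{"x":8.5,"y":-0.2,"z":-3.35,"wx":0,"wy":0,"wz":0,"claw":-0.8}]}}

```text
time: 4.53
ee_pos: [0.664, -0.0793, 0.3414]
orientation: [-3.14, -0.061, 0.001]
contact_force: [-3.2, 2.8, -0.5]
finger_gap: 0.344
grip_force: 26.1
```

```bash
python3 -c "
from h import *
H=np.array([.699,-.081,.125]); p=r.sense()['ee_pos']; d=p-H; print(np.hypot(d[0],d[2]),np.degrees(np.arctan2(d[2],-d[0])))"
```

```text
0.21925235890696296 80.82627299509778
```

Call:
{"name": "drive_tool", "arguments": {"commands": [{"x":1.8,"y":0,"z":-0.25,"wx":0,"wy":0,"wz":0,"claw":-0.8},{"x":3.6,"y":0,"z":-0.3,"wx":0,"wy":0,"wz":0,"claw":-0.8},{"x":5.0,"y":0,"z":-0.25,"wx":0,"wy":0,"wz":0,"claw":-0.8},{"x":5.6,"y":0,"z":-0.25,"wx":0,"wy":0,"wz":0,"claw":-0.8},{"x":5.6,"y":0,"z":-0.25,"wx":0,"wy":0,"wz":0,"claw":-0.8}]}}

```text
time: 5.15
ee_pos: [0.7202, -0.0767, 0.3437]
orientation: [-3.14, -0.062, -0.001]
contact_force: [1.2, 6.0, -0.5]
finger_gap: 0.347
grip_force: 26.1
```

```bash
python3 -c "
from h import *
H=np.array([.699,-.081,.125]); p=r.sense()['ee_pos']; d=p-H; print(np.hypot(d[0],d[2]),np.degrees(np.arctan2(d[2],-d[0])))"
```

```text
0.21972979318906902 95.53802615567292
```

Lid at about 92°. I release and go up and back.

Call:
{"name": "drive_tool", "arguments": {"commands": [{"x":0,"y":0,"z":0,"wx":0,"wy":0,"wz":0,"claw":1},{"x":0,"y":0,"z":0,"wx":0,"wy":0,"wz":0,"claw":1},{"x":0,"y":0,"z":-2,"wx":0,"wy":0,"wz":0,"claw":1},{"x":0,"y":0,"z":-5,"wx":0,"wy":0,"wz":0,"claw":1},{"x":0,"y":0,"z":-7,"wx":0,"wy":0,"wz":0,"claw":1}]}}

```text
time: 5.78
ee_pos: [0.7196, -0.0779, 0.415]
orientation: [3.141, 0.06, 0.003]
contact_force: [0.2, 0.5, 0.4]
finger_gap: 1.001
grip_force: 0.0
```

Call:
{"name": "drive_tool", "arguments": {"commands": [{"x":-5,"y":0,"z":0,"wx":0,"wy":0,"wz":0,"claw":1},{"x":-11,"y":0,"z":0,"wx":0,"wy":0,"wz":0,"claw":1},{"x":-16,"y":5,"z":0,"wx":0,"wy":0,"wz":0,"claw":1},{"x":-20,"y":10,"z":0,"wx":0,"wy":0,"wz":0,"claw":1},{"x":-22,"y":15,"z":0,"wx":0,"wy":0,"wz":0,"claw":1}]}}

```text
time: 6.4
ee_pos: [0.5091, -0.226, 0.4143]
orientation: [3.14, 0.061, 0.003]
contact_force: [1.4, -0.4, 0.2]
finger_gap: 0.997
grip_force: 0.0
```

```bash
python3 -c "
from h import *
d=grab('scene'); e=grab('top')
a=cv2.resize(d['image'][120:260,280:420],None,fx=2.8,fy=2.8); b=cv2.resize(e['image'][110:250,290:430],None,fx=2.8,fy=2.8); cv2.imwrite('pics/s2.png',np.hstack([a,b])[...,::-1])"
```

```text
(no output)
```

View pics/s2.png

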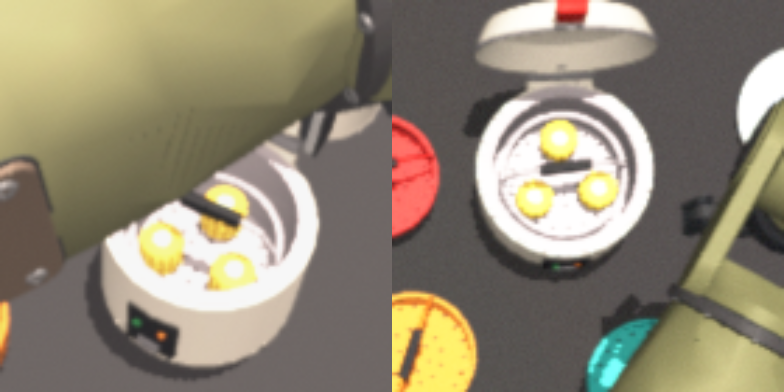

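The lid stands upright, and the basket with three corn rounds is visible. Its black grip is at about (352,169) in the top view and about (355,194) in the scene view, where the arm may hide part of it. Now I measure it.

```bash
python3 - <<'E'
from h import *
for n,(u0,u1,v0,v1) in dict(scene=(335,372,180,206),top=(338,367,162,178)).items():
    d=load(n); g=d['image'].max(2)[v0:v1,u0:u1]; m=(g<85).astype(np.uint8)
    k,lab,st,c=cv2.connectedComponentsWithStats(m); i=1+st[1:,4].argmax(); vv,uu=np.nonzero(lab==i)
    print(n,st[i],c[i]+[u0,v0])
    P=np.array([world(d,u+u0,v+v0) for u,v in zip(uu,vv)]); md=np.median(P,0); q=P[abs(P[:,2]-md[2])<.012]
    ev=np.linalg.svd((q-q.mean(0))[:,:2])[2][0]; yaw=np.degrees(np.arctan2(ev[1],ev[0]))
    print(md,q.mean(0),q.min(0),q.max(0),'bar yaw',yaw, len(q)); print('plane z=.134',world(d,*(c[i]+[u0,v0]),z=.134))
# cooker rim from top
P=np.load('topP.npy')
d=load('top'); P=np.array([world(d,u,v) for v in range(135,215) for u in range(310,395)]); q=P[abs(P[:,2]-.124)<.006]
q=q[q[:,0]<.68]; A=np.c_[q[:,:2],np.ones(len(q))]; s=np.linalg.lstsq(A,(q[:,:2]**2).sum(1),rcond=None)[0]; print('rim fit',s[:2]/2,len(q))
E
```

```text
scene [10 10 20 11 62] [354.19354839 194.77419355]
[ 0.5962706  -0.08433051  0.13489009] [ 0.59608366 -0.08487029  0.13466501] [ 0.59167341 -0.11000954  0.12833689] [ 0.60192648 -0.06147898  0.14011418] bar yaw -81.66183333340832 62
plane z=.134 [ 0.59647814 -0.08474254  0.134     ]
top [6 7 4 3 8] [345.75  170.125]
[ 0.59520954 -0.06702578  0.13617074] [ 0.59603508 -0.06636772  0.13679474] [ 0.59297962 -0.07012929  0.13126031] [ 0.59978315 -0.06116979  0.14416472] bar yaw 123.96277219571566 8
plane z=.134 [ 0.59648941 -0.06648903  0.134     ]
rim fit [ 0.59786017 -0.08419712] 865
```

Grip centre is about (0.5963, -0.085, 0.130), with the bar at yaw ≈ 97.5°. Tool x goes along the bar.

```bash
python3 -c "
from h import *
print(r.sense()['joint_positions'])
rel([((.5963,-.085,.26),97.5,0)])"
```

```text
[-4.89305443e-01  2.54760307e-01  1.20661585e+00 -1.00834066e-03
  1.67894746e+00  1.04855856e+00]
[  9.26 -14.17  15.37] [  0.1   0.  -95.6]
```

Call:
{"name": "drive_tool", "arguments": {"commands": [{"x":2,"y":-3,"z":0,"wx":0,"wy":0,"wz":-10.5,"claw":1},{"x":4,"y":-6,"z":1,"wx":0,"wy":0,"wz":-21,"claw":1},{"x":6,"y":-9,"z":3,"wx":0,"wy":0,"wz":-31.5,"claw":1},{"x":8,"y":-12,"z":5,"wx":0,"wy":0,"wz":-42,"claw":1},{"x":9.2,"y":-14,"z":7,"wx":0,"wy":0,"wz":-52.5,"claw":1}]}}

```text
time: 7.12
ee_pos: [0.5981, -0.0801, 0.3425]
orientation: [2.785, 1.453, 0.0]
contact_force: [-0.2, -0.5, -0.6]
finger_gap: 1.0
grip_force: 0.0
```

Call:
{"name": "drive_tool", "arguments": {"commands": [{"x":0,"y":0,"z":2,"wx":0,"wy":0,"wz":-10.5,"claw":1},{"x":0,"y":0,"z":4,"wx":0,"wy":0,"wz":-21,"claw":1},{"x":0,"y":0,"z":6,"wx":0,"wy":0,"wz":-31.5,"claw":1},{"x":0,"y":0,"z":8,"wx":0,"wy":0,"wz":-42,"claw":1},{"x":0,"y":0,"z":8,"wx":0,"wy":0,"wz":-43,"claw":1}]}}

```text
time: 7.75
ee_pos: [0.5972, -0.0814, 0.262]
orientation: [-2.066, -2.364, 0.002]
contact_force: [-0.1, 0.6, 0.2]
finger_gap: 1.0
grip_force: 0.0
```

Call:
{"name": "drive_tool", "arguments": {"commands": [{"x":0,"y":0,"z":0,"wx":0,"wy":0,"wz":0,"claw":1},{"x":0,"y":0,"z":0,"wx":0,"wy":0,"wz":0,"claw":1},{"x":0,"y":0,"z":0,"wx":0,"wy":0,"wz":0,"claw":1},{"x":0,"y":0,"z":0,"wx":0,"wy":0,"wz":0,"claw":1},{"x":0,"y":0,"z":0,"wx":0,"wy":0,"wz":0,"claw":1}]}}

```text
time: 8.38
ee_pos: [0.5975, -0.0818, 0.2631]
orientation: [2.068, 2.365, 0.0]
contact_force: [-0.1, -0.2, 0.6]
finger_gap: 1.0
grip_force: 0.0
```

```bash
python3 -c "
from h import *
rel([((.5963,-.085,.13),97.5,0)])
d=grab('scene'); e=grab('top')
a=cv2.resize(d['image'][120:260,280:420],None,fx=2.8,fy=2.8); b=cv2.resize(e['image'][110:250,290:430],None,fx=2.8,fy=2.8); cv2.imwrite('pics/s3.png',np.hstack([a,b])[...,::-1])"
```

```text
[-0.3  -0.16 13.31] [0.  0.  0.2]
```

View pics/s3.png

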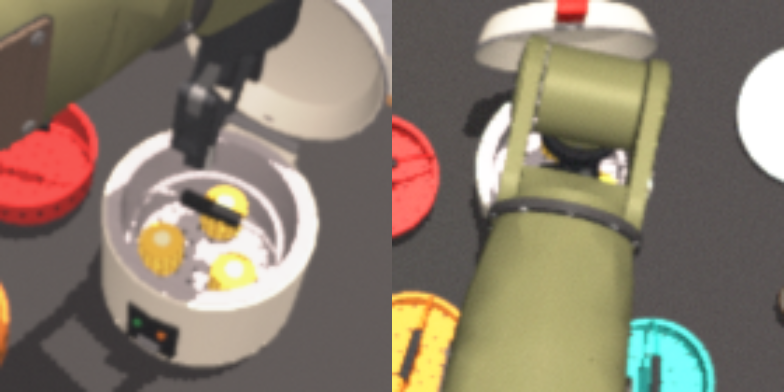

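The gripper is over the black grip, which is at crop (210,206) in the scene view. Before descending I check wrist clearance to the lid and re-measure the bar.

```bash
python3 - <<'E'
from h import *
d=load('top')
P=np.array([world(d,u,v) for v in range(112,200) for u in range(325,395)]); 
q=P[(P[:,2]>.345)&(P[:,2]<.8)]
for lo in np.arange(.34,.6,.03):
    k=q[(q[:,2]>lo)&(q[:,2]<lo+.03)]
    if len(k): print(round(lo,2),len(k),'xmax',k[:,0].max())
d=load('scene')
P=np.array([world(d,u,v) for v in range(120,185) for u in range(340,420)]); q=P[(P[:,2]>.15)&(P[:,0]>.66)&(P[:,2]<.36)]
print('lid x by z',[(round(z,2),round(q[abs(q[:,2]-z)<.015][:,0].min(),3)) for z in np.arange(.16,.34,.03) if (abs(q[:,2]-z)<.015).any()])
u0,u1,v0,v1=335,372,180,206
m=(d['image'].max(2)[v0:v1,u0:u1]<85).astype(np.uint8); k,lab,st,c=cv2.connectedComponentsWithStats(m)
for i in range(1,k):
    if st[i,4]>30:
        vv,uu=np.nonzero(lab==i); P=np.array([world(d,u+u0,v+v0) for u,v in zip(uu,vv)]); q=P[abs(P[:,2]-.134)<.01]
        if len(q)>20:
            ev=np.linalg.svd((q-q.mean(0))[:,:2])[2][0]; print(len(q),q.mean(0),q.min(0),q.max(0),np.degrees(np.arctan2(ev[1],ev[0])))
E
```

```text
0.34 56 xmax 0.710340698234843
0.37 51 xmax 0.5838928210595902
0.4 85 xmax 0.5802375769120753
0.43 48 xmax 0.5735764048237086
0.46 45 xmax 0.6272869984249008
0.49 787 xmax 0.6428510543167854
0.52 1795 xmax 0.6300574129132481
0.55 853 xmax 0.5211018836076335
lid x by z [(np.float64(0.16), np.float64(0.698)), (np.float64(0.19), np.float64(0.694)), (np.float64(0.22), np.float64(0.702)), (np.float64(0.25), np.float64(0.702)), (np.float64(0.28), np.float64(0.702)), (np.float64(0.31), np.float64(0.7))]
99 [ 0.59723541 -0.0826609   0.13571353] [ 0.59230857 -0.11043386  0.12519703] [ 0.60287432 -0.05937097  0.14097278] -85.49571024182825
```

Clear by about 5 cm. I descend and grip.

Call:
{"name": "drive_tool", "arguments": {"commands": [{"x":-0.2,"y":0,"z":3,"wx":0,"wy":0,"wz":1,"claw":1},{"x":-0.2,"y":0,"z":7,"wx":0,"wy":0,"wz":1,"claw":1},{"x":-0.2,"y":0,"z":10.5,"wx":0,"wy":0,"wz":1,"claw":1},{"x":-0.2,"y":0,"z":13,"wx":0,"wy":0,"wz":1,"claw":1},{"x":-0.2,"y":0,"z":13.3,"wx":0,"wy":0,"wz":1,"claw":1}], "grip_force": 40}}

```text
time: 9.1
ee_pos: [0.5971, -0.0836, 0.1285]
orientation: [-2.086, -2.345, 0.002]
contact_force: [0.6, -0.2, 1.0]
finger_gap: 1.002
grip_force: 0.0
```

Call:
{"name": "drive_tool", "arguments": {"commands": [{"x":0,"y":0,"z":0,"wx":0,"wy":0,"wz":0,"claw":0.3},{"x":0,"y":0,"z":0,"wx":0,"wy":0,"wz":0,"claw":-0.2},{"x":0,"y":0,"z":0,"wx":0,"wy":0,"wz":0,"claw":-0.5},{"x":0,"y":0,"z":0,"wx":0,"wy":0,"wz":0,"claw":-0.6},{"x":0,"y":0,"z":0,"wx":0,"wy":0,"wz":0,"claw":-0.65}]}}

```text
time: 9.72
ee_pos: [0.598, -0.0838, 0.1303]
orientation: [2.087, 2.347, 0.001]
contact_force: [1.2, -0.5, 0.9]
finger_gap: 0.175
grip_force: 1.0
```

Call:
{"name": "drive_tool", "arguments": {"commands": [{"x":0,"y":0,"z":0,"wx":0,"wy":0,"wz":0,"claw":-0.75},{"x":0,"y":0,"z":0,"wx":0,"wy":0,"wz":0,"claw":-0.85},{"x":0,"y":0,"z":0,"wx":0,"wy":0,"wz":0,"claw":-1},{"x":0,"y":0,"z":0,"wx":0,"wy":0,"wz":0,"claw":-1},{"x":0,"y":0,"z":0,"wx":0,"wy":0,"wz":0,"claw":-1}]}}

```text
time: 10.35
ee_pos: [0.5979, -0.0837, 0.1302]
orientation: [2.088, 2.347, 0.0]
contact_force: [1.0, 2.4, 4.2]
finger_gap: 0.136
grip_force: 40.1
```

Call:
{"name": "drive_tool", "arguments": {"commands": [{"x":0,"y":0,"z":0,"wx":0,"wy":0,"wz":0,"claw":-1},{"x":0,"y":0,"z":-0.3,"wx":0,"wy":0,"wz":0,"claw":-1},{"x":0,"y":0,"z":-0.8,"wx":0,"wy":0,"wz":0,"claw":-1},{"x":0,"y":0,"z":-1.4,"wx":0,"wy":0,"wz":0,"claw":-1},{"x":0,"y":0,"z":-2,"wx":0,"wy":0,"wz":0,"claw":-1}], "grip_force": 60}}

```text
time: 10.98
ee_pos: [0.5977, -0.0838, 0.1503]
orientation: [-2.088, -2.347, 0.0]
contact_force: [-0.1, -0.8, -5.1]
finger_gap: 0.126
grip_force: 59.1
```

Call:
{"name": "drive_tool", "arguments": {"commands": [{"x":0,"y":0,"z":-0.8,"wx":0,"wy":0,"wz":0,"claw":-1},{"x":0,"y":0,"z":-1.6,"wx":0,"wy":0,"wz":0,"claw":-1},{"x":0,"y":0,"z":-2.4,"wx":0,"wy":0,"wz":0,"claw":-1},{"x":0,"y":0,"z":-3.2,"wx":0,"wy":0,"wz":0,"claw":-1},{"x":0,"y":0,"z":-4,"wx":0,"wy":0,"wz":0,"claw":-1}]}}

```text
time: 11.6
ee_pos: [0.5978, -0.0837, 0.1906]
orientation: [2.088, 2.347, 0.0]
contact_force: [-0.3, 0.4, -3.9]
finger_gap: 0.129
grip_force: 59.1
```

The wrist carries about 4 N, which matches the full basket, with no side load. I continue straight up.

Call:
{"name": "drive_tool", "arguments": {"commands": [{"x":0,"y":0,"z":-1,"wx":0,"wy":0,"wz":0,"claw":-1},{"x":0,"y":0,"z":-2,"wx":0,"wy":0,"wz":0,"claw":-1},{"x":0,"y":0,"z":-3,"wx":0,"wy":0,"wz":0,"claw":-1},{"x":0,"y":0,"z":-4,"wx":0,"wy":0,"wz":0,"claw":-1},{"x":0,"y":0,"z":-5,"wx":0,"wy":0,"wz":0,"claw":-1}]}}

```text
time: 12.22
ee_pos: [0.5978, -0.0837, 0.2407]
orientation: [2.088, 2.347, 0.0]
contact_force: [0.3, -0.1, -5.2]
finger_gap: 0.127
grip_force: 59.1
```

Call:
{"name": "drive_tool", "arguments": {"commands": [{"x":0,"y":0,"z":-1,"wx":0,"wy":0,"wz":0,"claw":-1},{"x":0,"y":0,"z":-2,"wx":0,"wy":0,"wz":0,"claw":-1},{"x":0,"y":0,"z":-3,"wx":0,"wy":0,"wz":0,"claw":-1},{"x":0,"y":0,"z":-4,"wx":0,"wy":0,"wz":0,"claw":-1},{"x":0,"y":0,"z":-4.5,"wx":0,"wy":0,"wz":0,"claw":-1}]}}

```text
time: 12.85
ee_pos: [0.5979, -0.0837, 0.2858]
orientation: [2.087, 2.347, 0.001]
contact_force: [0.7, -0.3, -5.1]
finger_gap: 0.128
grip_force: 59.1
```

Call:
{"name": "drive_tool", "arguments": {"commands": [{"x":0,"y":0,"z":-0.7,"wx":0,"wy":0,"wz":0,"claw":-1},{"x":0,"y":0,"z":-1.2,"wx":0,"wy":0,"wz":0,"claw":-1},{"x":0,"y":0,"z":-1.5,"wx":0,"wy":0,"wz":0,"claw":-1},{"x":0,"y":0,"z":-1.5,"wx":0,"wy":0,"wz":0,"claw":-1},{"x":0,"y":0,"z":-1.5,"wx":0,"wy":0,"wz":0,"claw":-1}]}}

```text
time: 13.48
ee_pos: [0.5977, -0.0837, 0.2997]
orientation: [-2.088, -2.347, 0.0]
contact_force: [-1.1, 0.9, -4.1]
finger_gap: 0.126
grip_force: 59.1
```

```bash
python3 -c "
from h import *
d=grab('scene'); e=grab('top')
a=cv2.resize(d['image'][90:260,270:440],None,fx=2.35,fy=2.35); b=cv2.resize(e['image'][90:260,280:450],None,fx=2.35,fy=2.35); cv2.imwrite('pics/s4.png',np.hstack([a,b])[...,::-1])"
```

```text
(no output)
```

View pics/s4.png

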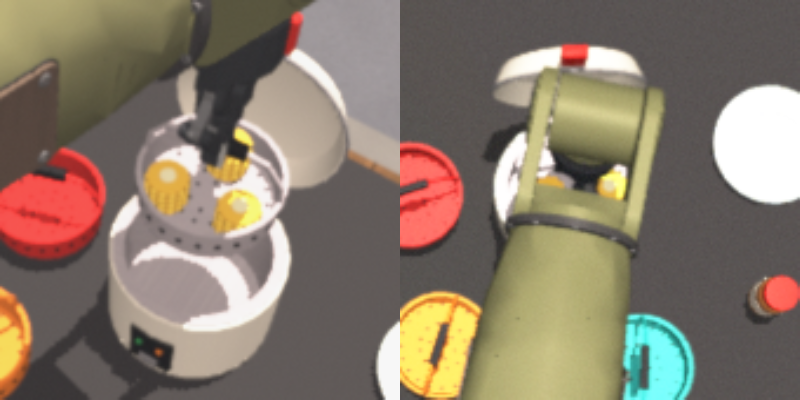

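The basket hangs over the pot at crop (212,180) with all three corn rounds in it. The lid is upright, and the plate and jar haven't moved. I check that the basket is level, then hand in.

```bash
python3 - <<'E'
from h import *
d=load('scene'); s=r.sense()
P=np.array([world(d,u,v) for v in range(135,200) for u in range(325,396)])
rr=np.hypot(P[:,0]-.5978,P[:,1]+.0837); q=P[(rr>.06)&(rr<.072)&(abs(P[:,2]-.253)<.012)]
top=[]
for a in range(-180,180,30):
    an=np.degrees(np.arctan2(q[:,1]+.0837,q[:,0]-.5978)); k=q[abs(an-a)<15]
    if len(k)>2: top.append(k[k[:,2].argmax()])
top=np.array(top); c=np.linalg.lstsq(np.c_[top[:,:2]-[.5978,-.0837],np.ones(len(top))],top[:,2],rcond=None)[0]
print(len(top),'tilt deg',np.degrees(c[:2]),'lip z',c[2],abs(s['dq']).max())
E
```

```text
11 tilt deg [0.32772555 0.53349308] lip z 0.2587330965861791 0.0017753100677322536
```

```bash
python3 -c "
from plant import r
print(r.job_done())"
```

```text
the job is handed in; nothing more can be done
None
```

I folded the lid back upright (about 92°) and handed the job in with the steamer basket held still over the pot: it is level to within about 1°, its feet are about 75 mm above the rim, and all three corn rounds are in it; the plate and jar look unmoved in the last picture, and the mug, out of that crop, was never approached.

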